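# Fit the change gear and nip guard on a shear-machine drive

### The arm

A 6-joint arm with a two-finger parallel gripper is mounted at the origin on the work surface. World frame = base frame: x ahead of the robot, y to its left, z up, the work surface at z = 0. Lengths are in mm, angles in rad, forces in N, time in s.
With the tool pointing down it reaches from about 300 to 775 mm from the base axis. Payload 14.6 kg.
Tool frame: the origin (TCP) lies between the finger pads; the fingertips stand 19 mm ahead of it and the grasp point (between the pads) is the TCP; x points along the fingers, y is the direction in which the jaws open and shut, and the axes are right-handed (so a half turn about x gives the same grasp; the last joint's range is limited). The gripper opens to 94 mm and grips with 3 to 60 N. Pads are 16 mm wide; open, the fingers measure 119 mm over their backs; the gripper's body (75 mm by 177 mm) begins 78 mm behind the grasp point.
Start: joints at [-1.328, 0.3, 1.521, -0, 1.321, -0.067], TCP at [167.67, -523.809, 224.446] pointing down, gripper open.
Joint ranges: [-3.03, 3.03], [-0.79, 2.21], [0.23, 2.52], [-1.04, 4.18], [0, 3.07], [-2.55, 2.55]. Speed limits (rad/s): [2.22, 2.22, 2.57, 3.14, 3.14, 3.14].

### API

Orientations are given as [roll, pitch, yaw] about the fixed x, y, z axes, in that order (R = Rz(yaw) Ry(pitch) Rx(roll)).
In Python, from cell import manip gives the robot as it stands.
- The arm moves only by the tool jog_arm, never from a script. Its argument "series" is one flat list of numbers, 7 for each row, row after row: the turn, a rotation vector about the world's x, y, z in rad, then the shift along the world's x, y, z in m, then the opening, from -1 (shut) to 1 (fully open). A call has 1 to 20 rows; each row is the pose to reach, as a shift and turn from the pose commanded when the call began; what a row does not reach only later rows make up. A row lasts 1/8 s, in which the tool goes at most 62.5 mm and 10.7 degrees, less where a joint would pass 70% of its speed; a pose out of reach is approached as far as the arm can. A call with a gripper value outside its range is refused whole. The fingers move at their own pace and stop on an object; "squeeze" is the grip in N (left out, the last holds). Time passes only in rows, so rows that repeat a pose let the fingers close. It gives the time, the measured TCP pose, the force and the opening at its end, in the units of the state.
- manip.read_state(): the state, without advancing time (a new reading comes with each control period).
- manip.camera(name): name is "scene" or "top" or "wrist"; returns a dict with "color" (384x512x3 uint8, blue, green, red), "range_z" (384x512 float32, mm along the optical axis (not along the pixel's ray), 0 where there is no reading), "fx", "fy", "cx", "cy" (pixels), "pose" (4x4, takes a point from camera to world coordinates); the wrist camera has in their place "mount" (4x4, takes a point from camera to tool coordinates, whose origin is the TCP and whose axes are the tool frame's). Camera axes: x right, y down, z forward; pixel columns grow to the right and rows downward; lengths in mm; the calibration is good to about 2 mm. A picture is of the moment at which its call begins: read the wrist's pose just before it.
- manip.sign_off(): hands the job in, once; it reports no verdict.
The state is a dict: "clock": time; "joints": joint angles; "qd": joint speeds; "effort": joint torques, N m; "eef_pos": TCP position; "eef_rot": TCP orientation; "wrist_force": force on the tool from outside, world axes, zero at the start; "moment": the same for the moment, N m; "finger_gap": finger opening in mm.
Only numpy, scipy, OpenCV 4.12 (cv2) and the standard library are available. Lean on these libraries where they do the work, as an engineer would, in place of code of your own. Each camera call takes 0.05 s, during which the arm holds its last target.

### The job

Fit the brass change gear on the drive's bare stud, hub upward: lower it gently and rock it about its axis until its teeth slip in between those of the steel pinion and it lies fully home on the stud's collar, never forcing tooth against tooth. Then hang the yellow guard plate by its two holes over the two tall guard pins, handle up, so that it lies flat on both shoulders, let go, and leave everything else on the bench where it is.

Things in the scene. Friction and masses are not known exactly. Their poses are not given: they have to be found in the camera images.
- gear: brass change gear, 0.3 to 0.6 kg, lying flat, hub up: toothed disc 88 mm across the tips (root 69), 14 mm thick, 16 tapered teeth 22.5 degrees apart; on top a plain round hub, 30 mm across and 28 mm high (42 mm in all), to grip it by; bore 14.4 mm right through. Origin: centre of its underside; z up along the bore, x through the middle of a tooth
- guard: yellow guard plate, about 0.25 kg, lying flat: 150 mm (its x) by 56 mm (y) by 6 mm, with 12 mm holes at x = +58 and -58 mm on its long centre line; on top an arched black handle with a bar 60 mm long in x, 14 mm across y, 24 to 38 mm above the plate's underside. Origin: centre of the underside; z up. Either end may go to either pin
- drive: fixed drive unit of the shear machine, set differently each time. Origin: underside of the centre of its black base plate, 145 (x) by 165 (y) by 12 mm, on the bench; z up. It carries the stud at y = -30 mm, the pinion at y = +40 mm and the guard pins at x = +58 and -58 mm. Beyond x = +73 mm lies the motor, to x = +176 mm, 70 mm wide, 78 mm high
- stud_seat (a point): where the gear's origin belongs: centre of the top of the stud's collar (24 mm across), 22 mm above the bench. The 12 mm stud goes on up to 58 mm above the bench (tapering to 6 mm over the last 14 mm), so the bore is on it before the teeth meet at 36 mm. Axes as the drive's
- pinion_top (a point): centre of the top of the steel pinion's teeth, 36 mm above the bench, 70 mm from the stud: 12 teeth, 14 mm thick, 68 mm across the tips (root 49); a brake holds it from turning. Its tooth angle differs each time and this frame (as the drive's) does not tell it. The gear drops in once every 22.5 degrees of its own turn, with about 2 degrees of play each way
- guard_seat (a point): where the guard's origin belongs: midway between the two guard pins at the height of their shoulders, 72 mm above the bench; axes as the drive's, the pins 58 mm away along +x and -x. Each is a 16 mm post up to the shoulder, then a 9 mm pin to 92 mm (tapering to 3 mm over the last 7 mm). The seated gear's hub reaches 64 mm, under the guard
- rod_top (a point): top of the fixed 12 mm transducer rod at a rear corner of the drive (at x = +60, y = +100 mm of it), 155 mm above the bench: an obstacle; a clamp and a thin brass transducer hang on it, within 20 mm of its axis. Axes as the drive's
- spare: white plastic spare gear, 63 mm across, 11 teeth, 14 mm thick with a 28 mm hub (34 mm high in all); too small for this drive; a bystander. Origin: centre of its underside
- weight: steel loading weight, disc 72 mm across and 30 mm high with a 24 mm knob to 44 mm; bystander. Origin: centre of its underside
- tin: aluminium moisture tin, 56 mm across, 42 mm high; bystander. Origin: centre of its underside
- bottle: white bottle with red cap, 48 mm across, 130 mm high; bystander. Origin: centre of its underside
- indicator: dial indicator lying on its back, 54 mm across, 15 mm high, its 10 mm stem reaching 71 mm from the centre along its +x; bystander. Origin: centre of the dial's underside
- cutter: thin steel sample-cutting ring, 64 mm across, 25 mm high; bystander. Origin: centre of its underside
- driver: yellow screwdriver lying down, 170 mm long along its x, about 30 mm thick; bystander. Origin: middle of its underside
Not all that is in view belongs to the job. Several things have the shape of the guard; the one meant has the colours described above.

How it is judged:
By the outcome, as a careful person would: the job done as asked, in the order asked, and still so for the second after the job is handed in, with the robot touching nothing.
It also fails if it takes over 72 s, if anything falls off the work surface, if the arm or the gripper's body presses on something with over 40 N, if the wrist force passes 120 N, or if a joint passes its speed limit or range.

## Working session

There is one attempt and no reset: what is moved stays moved. The work goes in short steps, Python scripts to look and compute and a tool call to move; the robot and the scene stay as the last step left them, time stands still between calls to the robot, and variables do not carry over. Pictures are saved under pics/ and viewed, and the job is handed in when it is done.

Besides the shell and the picture viewer there is one more tool, called by a JSON object that holds its "api" and its "payload". jog_arm: Moves the arm, as the interface text tells. Its arguments: {"type":"object","properties":{"series":{"type":"array","items":{"type":"number"}},"squeeze":{"type":"number"}},"required":["series"]}

```bash
ls; mkdir -p pics
python3 - <<'E'
from cell import manip
import cv2,numpy as np
s=manip.read_state(); print(s)
for n in ["scene","top"]:
    c=manip.camera(n); cv2.imwrite(f"pics/{n}0.png",cv2.resize(c["color"],(800,600),interpolation=cv2.INTER_CUBIC))
    np.savez(f"{n}0.npz",**c); print(n,c["fx"],c["fy"],c["cx"],c["cy"],np.round(c["pose"],3).tolist())
E
```

```text
pics
{'clock': 0.0, 'joints': array([-1.32758299e+00,  3.00475108e-01,  1.52160093e+00,  1.35825699e-05,
        1.32071438e+00, -6.66065335e-02]), 'qd': array([-0.00015302,  0.00013537,  0.00103339,  0.00166267,  0.00073773,
       -0.0005722 ]), 'effort': array([ 9.97265524e-04, -5.31803799e+01, -3.52736270e+01,  7.09080650e-02,
        2.43729103e-02, -1.09736650e-04]), 'eef_pos': array([ 167.62388938, -523.56900411,  223.87572942]), 'eef_rot': array([-1.64838628,  1.5695985 ,  1.80302287]), 'wrist_force': array([ 0.30441943,  0.92110038, -0.42117086]), 'moment': array([ 0.02325997,  0.03180737, -0.01694301]), 'finger_gap': 93.96538349571203}
scene 370.12449924125673 370.12449924125673 261.20698187975887 191.2146075169568 [[0.88, 0.263, -0.395, 1045.528], [0.474, -0.484, 0.736, -950.356], [0.002, -0.835, -0.551, 884.452], [0.0, 0.0, 0.0, 1.0]]
top 360.19552623419537 360.19552623419537 249.3898546288911 197.5311209120499 [[-0.016, -0.993, 0.117, 351.29], [-1.0, 0.018, 0.017, 108.837], [-0.019, -0.117, -0.993, 1254.753], [0.0, 0.0, 0.0, 1.0]]
```

View pics/scene0.png

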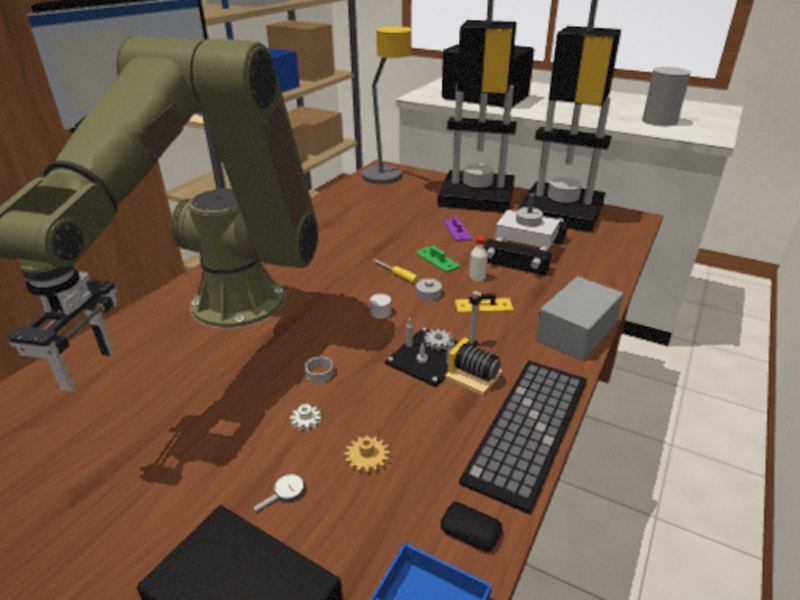

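View pics/top0.png

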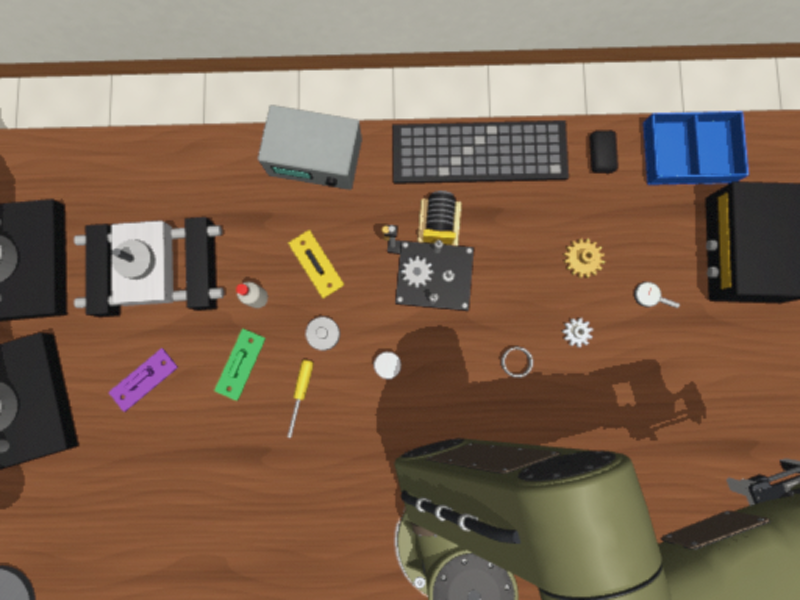

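```bash
cat > h.py <<'E'
import numpy as np,cv2
from scipy.spatial.transform import Rotation as R
def ray(c,u,v,pose=None):
    P=c["pose"] if pose is None else pose
    d=P[:3,:3]@np.array([(u-c["cx"])/c["fx"],(v-c["cy"])/c["fy"],1.]); return P[:3,3],d
def onz(c,u,v,z,pose=None):
    o,d=ray(c,u,v,pose); t=(z-o[2])/d[2]; return o+t*d
def proj(c,p,pose=None):
    P=c["pose"] if pose is None else pose
    q=P[:3,:3].T@(np.asarray(p)-P[:3,3]); return c["fx"]*q[0]/q[2]+c["cx"],c["fy"]*q[1]/q[2]+c["cy"]
def toolT(s):
    T=np.eye(4); T[:3,:3]=R.from_euler("xyz",s["eef_rot"]).as_matrix(); T[:3,3]=s["eef_pos"]; return T
def wrist(name):
    from cell import manip
    s=manip.read_state(); c=manip.camera("wrist"); c=dict(c); c["pose"]=toolT(s)@c["mount"]
    np.savez(name+".npz",**c); cv2.imwrite("pics/"+name+".png",cv2.resize(c["color"],(800,600),interpolation=cv2.INTER_CUBIC))
    return s,c
def load(n):
    d=np.load(n+".npz"); return {k:(d[k].item() if d[k].ndim==0 else d[k]) for k in d.files}
E
python3 - <<'E'
from h import *
c=load("top0")
f=lambda u,v,z:np.round(onz(c,u*.64,v*.64,z)[:2],0)
for n,u,v,z in [("gear hub",588,255,42),("guard",316,264,10),("g hole1",300,241,6),("g hole2",331,290,6),("stud",449,274,58),("pinion",417,271,36),("pinA",438,245,92),("pinB",434,297,92),("rod",387,230,155),("spare",578,332,10),("bottlecap",243,290,130),("weight",322,333,40),("tin",387,365,42),("platecorners",402,242,12),("",474,248,12),("",469,309,12),("",396,303,12)]: print(n,f(u,v,z))
hsv=cv2.cvtColor(c["color"],cv2.COLOR_BGR2HSV)
m=cv2.inRange(hsv,(18,120,80),(35,255,255)); n,l,st,ce=cv2.connectedComponentsWithStats(m)
for i in range(1,n):
    if st[i,4]>30: print(st[i],ce[i],onz(c,*ce[i],6))
E
```

```text
gear hub [ 604. -305.]
guard [602. 294.]
g hole1 [657. 331.]
g hole2 [543. 261.]
stud [565.   0.]
pinion [577.  68.]
pinA [621.  25.]
pinB [511.  36.]
rod [640. 130.]
spare [ 439. -284.]
bottlecap [528. 425.]
weight [444. 277.]
tin [373. 137.]
platecorners [649. 100.]
 [631. -62.]
 [494. -46.]
 [510. 116.]
[460 124   8  61 342] [463.45906433 154.07017544] [ 637.88066653 -622.18097179    6.        ]
[184 147  36  44 689] [201.86937591 168.66908563] [604.37650055 296.16798648   6.        ]
[270 146  22  11 176] [280.27272727 150.78409091] [663.14311679  17.88935863   6.        ]
[361 153  26  25 443] [373.48532731 164.9006772 ] [ 605.67768044 -307.0197038     6.        ]
[188 230  13  26 206] [193.7815534  242.38349515] [346.31764603 324.38108323   6.        ]
```

Run:
```python
from h import *
s,c=wrist("w0")
print(np.round(toolT(s),3)); print(np.round(c["mount"],3),c["fx"],c["cx"],c["cy"])
```

```text
[[-0.00000e+00  3.05000e-01 -9.52000e-01  1.67639e+02]
 [ 1.00000e-03 -9.52000e-01 -3.05000e-01 -5.23604e+02]
 [-1.00000e+00 -1.00000e-03 -0.00000e+00  2.23934e+02]
 [ 0.00000e+00  0.00000e+00  0.00000e+00  1.00000e+00]]
[[-1.00000e-03 -2.39000e-01  9.71000e-01 -1.61015e+02]
 [ 1.00000e+00  0.00000e+00  1.00000e-03  3.00000e-03]
 [-1.00000e-03  9.71000e-01  2.39000e-01 -6.86940e+01]
 [ 0.00000e+00  0.00000e+00  0.00000e+00  1.00000e+00]] 298.4232185600936 252.3035985823027 194.93445710479588
```

View pics/w0.png

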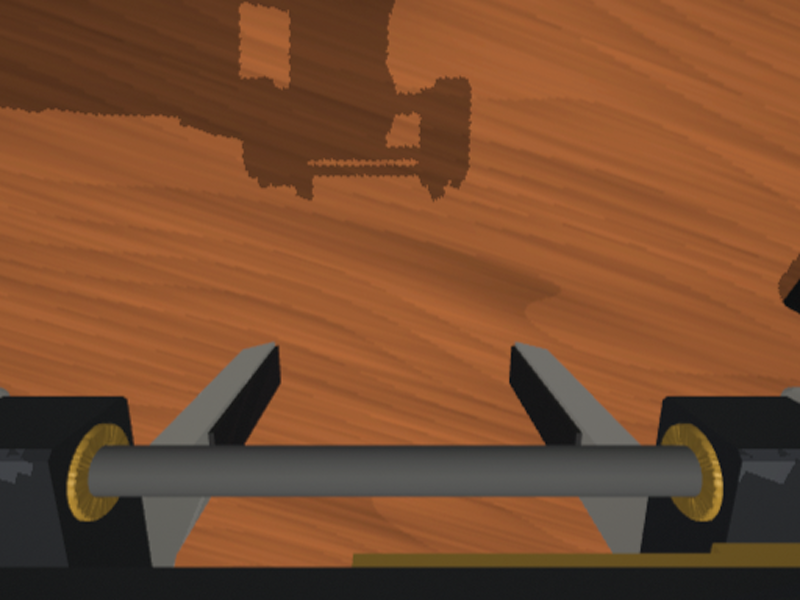

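{"api": "jog_arm", "payload": {"series": [0, 0, 1.15, 0.436, 0.218, -0.064, 1, 0, 0, 1.15, 0.436, 0.218, -0.064, 1, 0, 0, 1.15, 0.436, 0.218, -0.064, 1, 0, 0, 1.15, 0.436, 0.218, -0.064, 1, 0, 0, 1.15, 0.436, 0.218, -0.064, 1, 0, 0, 1.15, 0.436, 0.218, -0.064, 1, 0, 0, 1.15, 0.436, 0.218, -0.064, 1, 0, 0, 1.15, 0.436, 0.218, -0.064, 1, 0, 0, 1.15, 0.436, 0.218, -0.064, 1, 0, 0, 1.15, 0.436, 0.218, -0.064, 1, 0, 0, 1.15, 0.436, 0.218, -0.064, 1, 0, 0, 1.15, 0.436, 0.218, -0.064, 1]}}

```text
clock: 1.65
eef_pos: [603.1, -306.6, 161.0]
eef_rot: [1.048, 1.57, -0.635]
wrist_force: [0.7, -0.1, -0.3]
finger_gap: 93.9
```

Run:
```python
from h import *
s,c=wrist("w1")
print(s["clock"],s["joints"],s["qd"]);print(np.round(toolT(s),3))
```

```text
1.65 [-5.24469900e-01  6.35503364e-01  1.18442124e+00 -7.31947235e-05
  1.32103158e+00 -4.12173095e-01] [ 0.00232644  0.00174131 -0.00196402  0.00164273  0.00131943  0.00130066]
[[ 1.00000e-03  9.94000e-01 -1.12000e-01  6.03075e+02]
 [-0.00000e+00 -1.12000e-01 -9.94000e-01 -3.06624e+02]
 [-1.00000e+00  1.00000e-03  0.00000e+00  1.60977e+02]
 [ 0.00000e+00  0.00000e+00  0.00000e+00  1.00000e+00]]
```

View pics/w1.png

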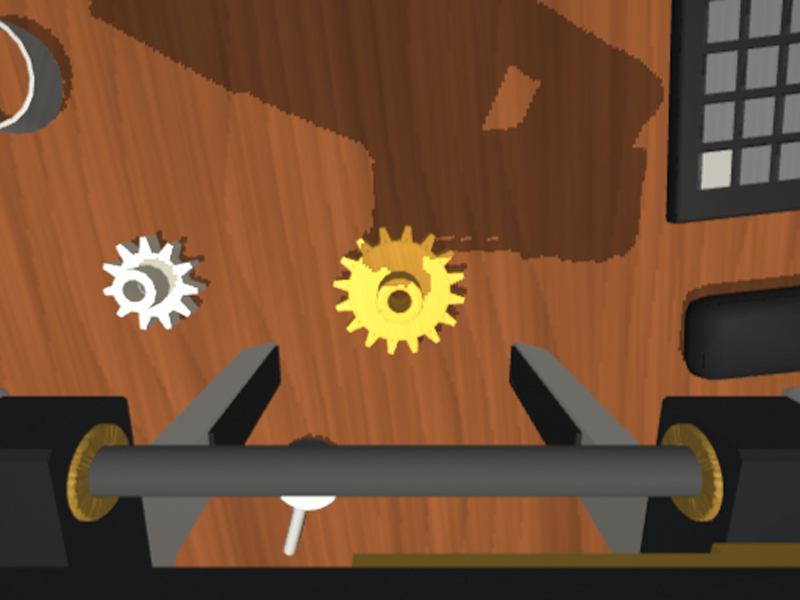

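```bash
cat >> h.py <<'E'
def gear_phase(c,mask,z,N,c0=None,rmin=0,rmax=1e9):
    cs,_=cv2.findContours(mask,cv2.RETR_EXTERNAL,cv2.CHAIN_APPROX_NONE)
    k=max(cs,key=cv2.contourArea)[:,0,:].astype(float)
    p=np.array([onz(c,u,v,z)[:2] for u,v in k])
    if c0 is None:
        c0,_=cv2.minEnclosingCircle(p.astype(np.float32)); c0=np.array(c0)
        for _ in range(15):
            d=p-c0; a=np.arctan2(d[:,1],d[:,0]); r=np.hypot(*d.T)
            A=np.c_[np.ones_like(a),np.cos(a),np.sin(a),np.cos(N*a),np.sin(N*a)]
            x=np.linalg.lstsq(A,r,rcond=None)[0]; c0=c0+x[1:3]
    d=p-c0; a=np.arctan2(d[:,1],d[:,0]); r=np.hypot(*d.T); ok=(r>rmin)&(r<rmax); a,r=a[ok],r[ok]
    A=np.c_[np.ones_like(a),np.cos(a),np.sin(a),np.cos(N*a),np.sin(N*a)]
    x=np.linalg.lstsq(A,r,rcond=None)[0]
    return c0,np.degrees(np.arctan2(x[4],x[3])/N),x,(np.percentile(r,3),np.percentile(r,97)),len(p)
E
python3 - <<'E'
from h import *
c=load("w1")
hsv=cv2.cvtColor(c["color"],cv2.COLOR_BGR2HSV)
m=cv2.inRange(hsv,(17,150,60),(35,255,255)); m[:,:200]=0; m[:140]=0;m[232:]=0;m[:,305:]=0
cv2.imwrite("pics/m1.png",cv2.resize(m[130:240,200:310],None,fx=5,fy=5,interpolation=0))
print(gear_phase(c,m,14,16))
# bore / hub top
print(onz(c,400*.64,299*.64,42))
z=c["range_z"]; 
for u,v in [(245,175),(245,190),(270,190),(262,194),(250,190),(256,200)]:
    d=z[v,u]; o,dr=ray(c,u,v); print(u,v,o+dr*d)
E
```

```text
(array([ 606.22147667, -304.44026384]), np.float64(8.52704691889707), array([ 3.84118463e+01,  4.61852778e-14,  2.03013363e-14, -3.78039806e+00,
        3.59590614e+00]), (np.float64(34.298566783890294), np.float64(44.77878386015868)), 393)
[ 606.81255702 -303.74149959   42.        ]
245 175 [ 596.93707046 -291.49188361   14.36179762]
245 190 [ 596.45052128 -301.16636437   42.25947163]
270 190 [ 620.32220125 -303.72943653   42.75703185]
262 194 [ 612.32169831 -308.32305665   36.58181083]
250 190 [ 600.29266836 -308.14403179   13.92190102]
256 200 [ 605.8860523  -312.18466649   42.44300872]
```

View pics/m1.png

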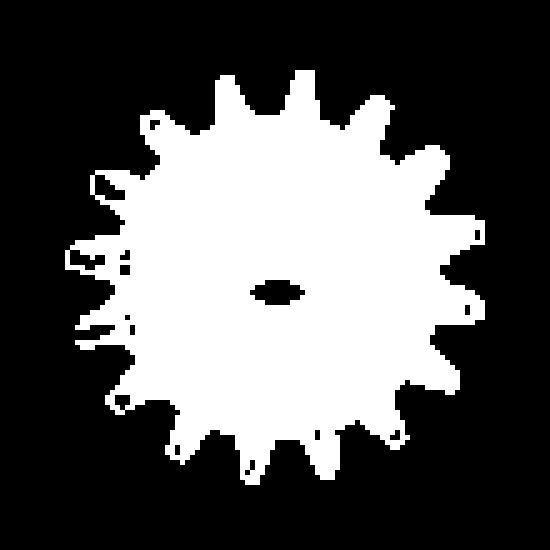

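{"api": "jog_arm", "payload": {"series": [0, 0, 0, 0.0034, 0.0026, -0.04, 1, 0, 0, 0, 0.0034, 0.0026, -0.09, 1, 0, 0, 0, 0.0034, 0.0026, -0.11, 1, 0, 0, 0, 0.0034, 0.0026, -0.125, 1, 0, 0, 0, 0.0034, 0.0026, -0.125, 1, 0, 0, 0, 0.0034, 0.0026, -0.125, -1, 0, 0, 0, 0.0034, 0.0026, -0.125, -1, 0, 0, 0, 0.0034, 0.0026, -0.125, -1, 0, 0, 0, 0.0034, 0.0026, -0.125, -1, 0, 0, 0, 0.0034, 0.0026, -0.125, -1, 0, 0, 0, 0.0034, 0.0026, -0.125, -1], "squeeze": 35}}

```text
clock: 3.08
eef_pos: [607.1, -303.2, 35.4]
eef_rot: [-1.847, 1.571, 2.755]
wrist_force: [0.5, 0.1, -0.3]
finger_gap: 37.5
```

{"api": "jog_arm", "payload": {"series": [0, 0, 0, 0, 0, 0, -1, 0, 0, 0, 0, 0, 0, -1, 0, 0, 0, 0, 0, 0, -1, 0, 0, 0, 0, 0, 0, -1]}}

```text
clock: 3.58
eef_pos: [607.0, -303.2, 35.4]
eef_rot: [-1.666, 1.571, 2.935]
wrist_force: [-1.6, 0.7, 0.2]
finger_gap: 30.1
```

{"api": "jog_arm", "payload": {"series": [0, 0, 0, 0, 0, 0.03, -1, 0, 0, 0, 0, 0, 0.08, -1, 0, 0, 0, 0, 0.02, 0.12, -1, 0, 0, 0, -0.01, 0.07, 0.155, -1, 0, 0, 0, -0.02, 0.12, 0.155, -1, 0, 0, 0, -0.03, 0.17, 0.155, -1, 0, 0, 0, -0.037, 0.22, 0.155, -1, 0, 0, 0, -0.037, 0.248, 0.155, -1, 0, 0, 0, -0.037, 0.248, 0.155, -1, 0, 0, 0, -0.037, 0.248, 0.155, -1]}}

```text
clock: 4.82
eef_pos: [570.0, -55.7, 190.1]
eef_rot: [-1.332, 1.57, -3.014]
wrist_force: [0.5, -0.1, -4.4]
finger_gap: 29.7
```

Run:
```python
from h import *
s,c=wrist("w2")
print(s["clock"],s["wrist_force"],s["moment"],s["finger_gap"]);print(np.round(toolT(s),3))
```

```text
4.825 [ 0.46650889 -0.09458051 -4.4358324 ] [-0.03633739 -0.01840542 -0.01065716] 29.661348338344382
[[-1.00000e-03  9.94000e-01 -1.11000e-01  5.70013e+02]
 [-0.00000e+00 -1.11000e-01 -9.94000e-01 -5.56660e+01]
 [-1.00000e+00 -1.00000e-03  0.00000e+00  1.90104e+02]
 [ 0.00000e+00  0.00000e+00  0.00000e+00  1.00000e+00]]
```

View pics/w2.png

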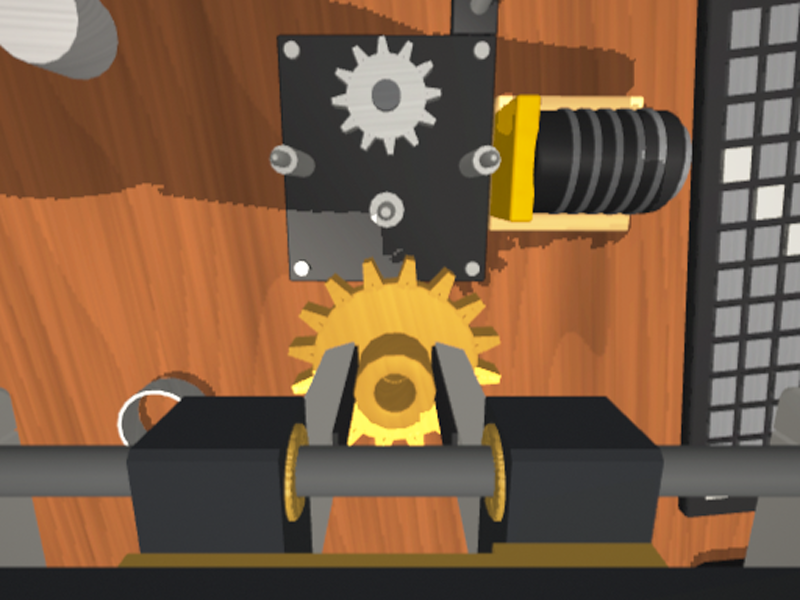

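Run:
```python
from h import *
c=load("w2")
img=c["color"]
cv2.imwrite("pics/z2.png",cv2.resize(img[15:185,165:335],None,fx=4.7,fy=3.5,interpolation=cv2.INTER_CUBIC))
hsv=cv2.cvtColor(img,cv2.COLOR_BGR2HSV)
m=cv2.inRange(hsv,(0,0,125),(180,60,255)); m[:,:205]=0;m[:,288:]=0;m[102:]=0;m[:20]=0
n,l,st,ce=cv2.connectedComponentsWithStats(m); i=1+np.argmax(st[1:,4]); m=np.uint8(l==i)*255
m=cv2.morphologyEx(m,cv2.MORPH_CLOSE,np.ones((3,3)))
cv2.imwrite("pics/m2.png",cv2.resize(m[15:105,200:290],None,fx=6,fy=6,interpolation=0))
print(st[i]); r=gear_phase(c,m,36,12); print("pinion",r)
g=cv2.inRange(hsv,(15,120,50),(35,255,255)); g[:162]=0; g[250:]=0; g[:,:180]=0; g[:,325:]=0
cv2.imwrite("pics/m2g.png",cv2.resize(g[150:290,170:330],None,fx=4,fy=4,interpolation=0))
```

```text
[ 212   23   70   76 2685]
pinion (array([578.09488487,  69.84910025]), np.float64(-2.0650233381714314), array([ 2.77408387e+01,  7.10542736e-15,  2.96389739e-15,  4.57877322e+00,
       -2.11377818e+00]), (np.float64(24.597437061469282), np.float64(34.155456729349595)), 311)
```

View pics/z2.png

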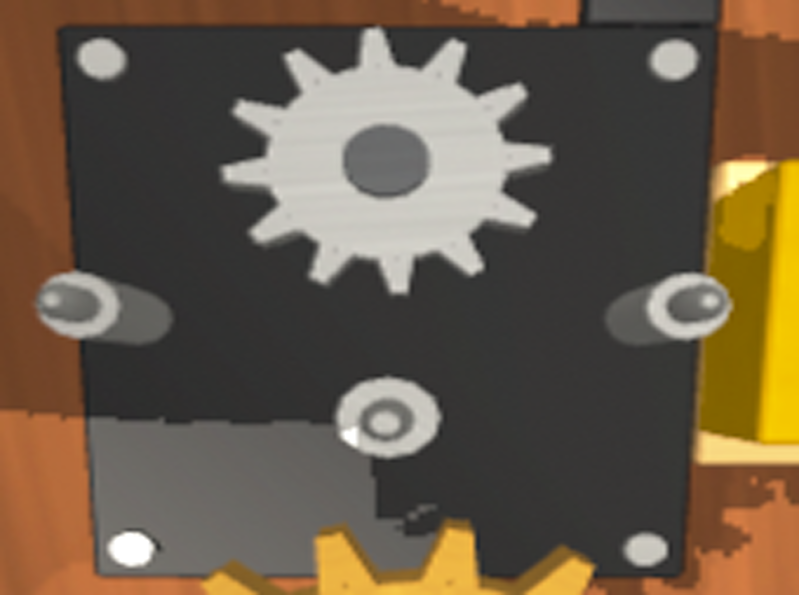

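View pics/m2.png

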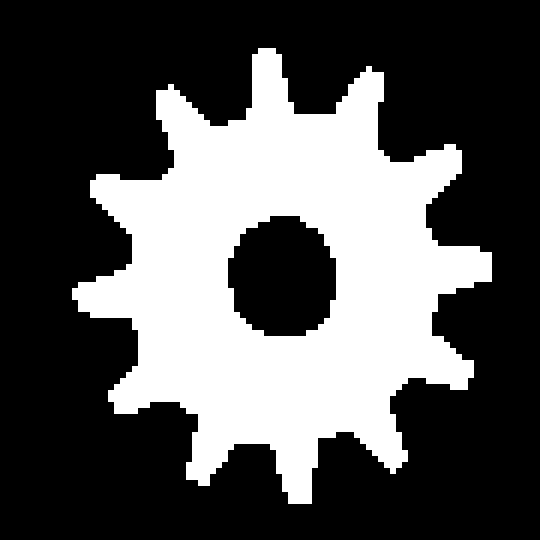

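View pics/m2g.png

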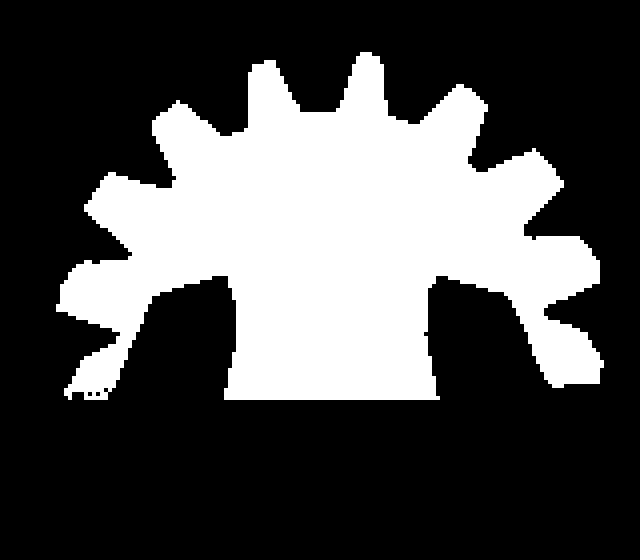

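Run:
```python
from h import *
c=load("w2")
f=lambda x,y,z:onz(c,165+x/4.7-.5,15+y/3.5-.5,z)[:2]
st=f(386,423,58); co=f(388,417,22); L=f(48,299,91); Rr=f(710,299,91); Ls=f(78,305,72);Rs=f(688,305,72)
P=np.array([578.1,69.85]); pc=f(386,160,36)
print("stud",st,co,"pin tips",L,Rr,"shoulder",Ls,Rs,"pin hub",pc)
for S in(st,co): d=P-S; print(np.hypot(*d),np.degrees(np.arctan2(d[1],d[0])))
for a,b in((L,Rr),(Ls,Rs)): d=b-a; print(np.hypot(*d),np.degrees(np.arctan2(d[1],d[0])),(a+b)/2)
k=[(62,28),(715,25),(682,572),(98,574)]
for q in k: print(f(*q,12))
hsv=cv2.cvtColor(c["color"],cv2.COLOR_BGR2HSV)
# gear in hand, contour tips
g=cv2.inRange(hsv,(15,120,50),(35,255,255)); g[:162]=0; g[245:]=0; g[:,:180]=0; g[:,325:]=0
# hub centre from top rim ellipse, z=196.7
hub=onz(c,395*.64,392*.64-.0,196.7); print("hub",hub)
for c0 in [None,np.array([570.,-55.7]),np.array([570.,-54.7]),hub[:2]]:
    if c0 is None: continue
    print(gear_phase(c,g,168.7,16,c0,rmin=32,rmax=46)[1:4])
```

```text
stud [5.70408492e+02 3.14125005e-01] [5.70205196e+02 5.37566663e-01] pin tips [515.02235095  37.07828812] [631.55081821  24.1513049 ] shoulder [515.88301113  36.77693877] [631.25281227  23.9788807 ] pin hub [578.15997786  71.08417052]
69.95996864589098 83.6880529644252
69.76060017934327 83.50191830994363
117.24329650827045 -6.330174501937539 [573.28658458  30.61479651]
116.07747974769273 -6.329983390443214 [573.5679117   30.37790974]
[512.12586393 118.88707093]
[653.62393097 103.96551343]
[636.00393147 -57.56415386]
[493.34570902 -42.43620458]
hub [569.91448521 -57.11136656 196.7       ]
(np.float64(8.438606904096481), array([38.89191284, -0.06700659,  0.32297252, -2.81800398,  2.81626239]), (np.float64(33.930127455864145), np.float64(44.00042120153984)))
(np.float64(8.312903452275584), array([38.87398442,  0.08677591, -0.67647482, -2.55963499,  2.74425253]), (np.float64(33.39865139846481), np.float64(43.71676012668882)))
(np.float64(8.44910164527837), array([38.85143113, -0.14329287,  1.75736998, -2.3485656 ,  2.33339697]), (np.float64(33.893823389338515), np.float64(45.037609792277316)))
```

{"api": "jog_arm", "payload": {"series": [0, 0, -0.118, 0.0003, 0.03, 0, -1, 0, 0, -0.118, 0.0003, 0.0565, 0, -1, 0, 0, -0.118, 0.0003, 0.0565, -0.03, -1, 0, 0, -0.118, 0.0003, 0.0565, -0.06, -1, 0, 0, -0.118, 0.0003, 0.0565, -0.08, -1, 0, 0, -0.118, 0.0003, 0.0565, -0.09, -1, 0, 0, -0.118, 0.0003, 0.0565, -0.09, -1, 0, 0, -0.118, 0.0003, 0.0565, -0.09, -1]}}

```text
clock: 5.88
eef_pos: [570.8, 1.0, 101.3]
eef_rot: [1.76, 1.569, -0.04]
wrist_force: [-0.1, 0.6, -4.6]
finger_gap: 29.5
```

Run:
```python
from h import *
s,c=wrist("w3")
print(s["clock"],s["wrist_force"],s["moment"],s["finger_gap"]);print(np.round(toolT(s),3))
```

```text
5.875 [-0.076983    0.55182314 -4.55808295] [-0.03203901 -0.09603084  0.03734532] 29.50201994600323
[[ 1.00000e-03  9.74000e-01 -2.27000e-01  5.70845e+02]
 [-0.00000e+00 -2.27000e-01 -9.74000e-01  1.02900e+00]
 [-1.00000e+00  1.00000e-03 -0.00000e+00  1.01348e+02]
 [ 0.00000e+00  0.00000e+00  0.00000e+00  1.00000e+00]]
```

View pics/w3.png

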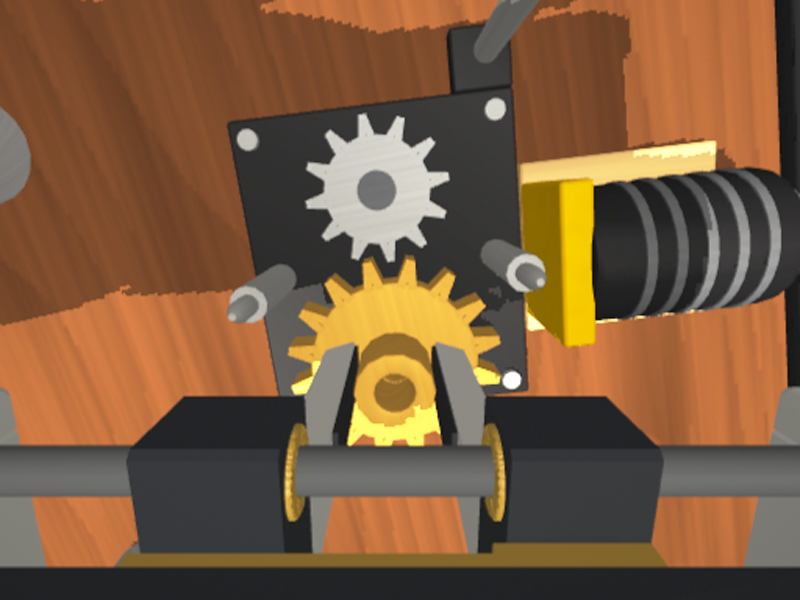

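Run:
```python
from h import *
c=load("w3"); img=c["color"]
hsv=cv2.cvtColor(img,cv2.COLOR_BGR2HSV)
m=cv2.inRange(hsv,(0,0,110),(180,60,255)); m[:,:192]=0;m[:,290:]=0;m[169:]=0;m[:70]=0
n,l,st,ce=cv2.connectedComponentsWithStats(m); i=1+np.argmax(st[1:,4]); m=np.uint8(l==i)*255
print(st[i],gear_phase(c,m,36,12))
g=cv2.inRange(hsv,(15,120,50),(35,255,255)); g[:162]=0; g[245:]=0; g[:,:180]=0; g[:,325:]=0
for c0 in [(570.8,1.0),(570.8,.5)]:print(gear_phase(c,g,80,16,np.array(c0),rmin=32,rmax=46)[1:4])
cv2.imwrite("pics/m3.png",cv2.resize(np.hstack([m,g]),(800,300)))
```

```text
[ 195   72   93   96 5063] (array([578.14020022,  69.88778546]), np.float64(-2.0477101554552313), array([ 2.79135228e+01, -1.15463195e-14, -4.31824485e-15,  4.82315213e+00,
       -2.20541410e+00]), (np.float64(24.692822491098635), np.float64(34.42973221912131)), 413)
(np.float64(1.6010581965578363), array([38.92193513,  0.13582659,  0.51333861,  3.6375263 ,  1.74413243]), (np.float64(33.877420414877335), np.float64(44.27891856199938)))
(np.float64(1.7004567463318225), array([38.94353817,  0.05533448,  0.99480601,  3.47525458,  1.78659862]), (np.float64(33.95537780682232), np.float64(44.49568050884257)))
```

View pics/m3.png

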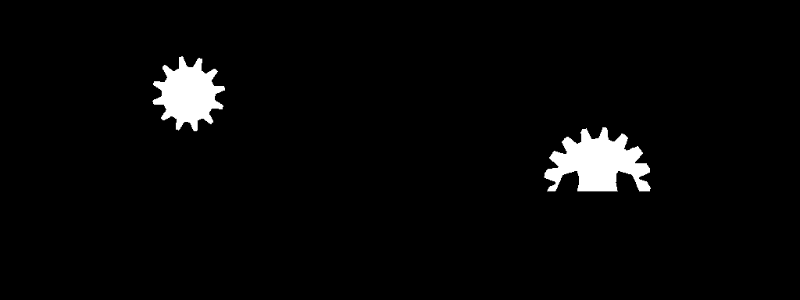

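{"api": "jog_arm", "payload": {"series": [0, 0, 0, -0.0004, -0.0005, -0.004, -1, 0, 0, 0, -0.0004, -0.0005, -0.008, -1, 0, 0, 0, -0.0004, -0.0005, -0.011, -1, 0, 0, 0, -0.0004, -0.0005, -0.014, -1, 0, 0, 0, -0.0004, -0.0005, -0.017, -1, 0, 0, 0, -0.0004, -0.0005, -0.02, -1, 0, 0, 0, -0.0004, -0.0005, -0.023, -1, 0, 0, 0, -0.0004, -0.0005, -0.023, -1]}}

```text
clock: 6.92
eef_pos: [569.9, 0.9, 77.2]
eef_rot: [-1.877, 1.571, 2.606]
wrist_force: [0.4, 1.0, -5.2]
finger_gap: 29.7
```

Run:
```python
from h import *
from cell import manip
s=manip.read_state()
print(s["clock"],s["eef_pos"],s["wrist_force"],s["moment"],s["finger_gap"])
```

```text
6.925 [569.93288987   0.85446858  77.21363655] [ 0.3849112   0.97982039 -5.24711552] [ 0.08638834 -0.11820356 -0.02351336] 29.687937716069307
```

{"api": "jog_arm", "payload": {"series": [0, 0, 0, 0, 0, -0.002, -1, 0, 0, 0, 0, 0, -0.004, -1, 0, 0, 0, 0, 0, -0.006, -1, 0, 0, 0, 0, 0, -0.007, -1, 0, 0, 0, 0, 0, -0.008, -1, 0, 0, 0, 0, 0, -0.008, -1]}}

```text
clock: 7.68
eef_pos: [570.0, 0.8, 69.4]
eef_rot: [2.965, 1.571, 1.165]
wrist_force: [1.0, 0.8, -5.9]
finger_gap: 29.8
```

{"api": "jog_arm", "payload": {"series": [0, 0, 0, 0, 0, -0.001, -1, 0, 0, 0, 0, 0, -0.002, -1, 0, 0, 0, 0, 0, -0.003, -1, 0, 0, 0, 0, 0, -0.004, -1, 0, 0, 0, 0, 0, -0.004, -1]}}

```text
clock: 8.3
eef_pos: [570.0, 0.8, 65.3]
eef_rot: [-2.069, 1.571, 2.415]
wrist_force: [0.6, 2.2, -5.8]
finger_gap: 29.7
```

{"api": "jog_arm", "payload": {"series": [0, 0, 0, 0, 0, -0.001, -1, 0, 0, 0, 0, 0, -0.002, -1, 0, 0, 0, 0, 0, -0.003, -1, 0, 0, 0, 0, 0, -0.004, -1, 0, 0, 0, 0, 0, -0.005, -1, 0, 0, 0, 0, 0, -0.006, -1, 0, 0, 0, 0, 0, -0.007, -1, 0, 0, 0, 0, 0, -0.007, -1]}}

```text
clock: 9.3
eef_pos: [570.0, 0.8, 58.3]
eef_rot: [-2.98, 1.571, 1.504]
wrist_force: [1.2, 1.3, -4.7]
finger_gap: 29.6
```

{"api": "jog_arm", "payload": {"series": [0, 0, 0.015, 0, 0, -0.0004, -1, 0, 0, -0.015, 0, 0, -0.0008, -1, 0, 0, 0, 0, 0, -0.0012, -1, 0, 0, 0, 0, 0, -0.0012, -1]}}

```text
clock: 9.8
eef_pos: [570.0, 0.8, 57.4]
eef_rot: [1.875, 1.571, 0.076]
wrist_force: [1.1, 1.7, -1.8]
finger_gap: 29.7
```

Run:
```python
from h import *
s,c=wrist("w4")
print(s["clock"],s["eef_pos"],s["wrist_force"],s["moment"],s["finger_gap"])
```

```text
9.8 [570.02178387   0.79411598  57.36933755] [ 1.05970871  1.70795774 -1.83377423] [ 0.3365546  -0.23507587 -0.03720375] 29.695673124100587
```

View pics/w4.png

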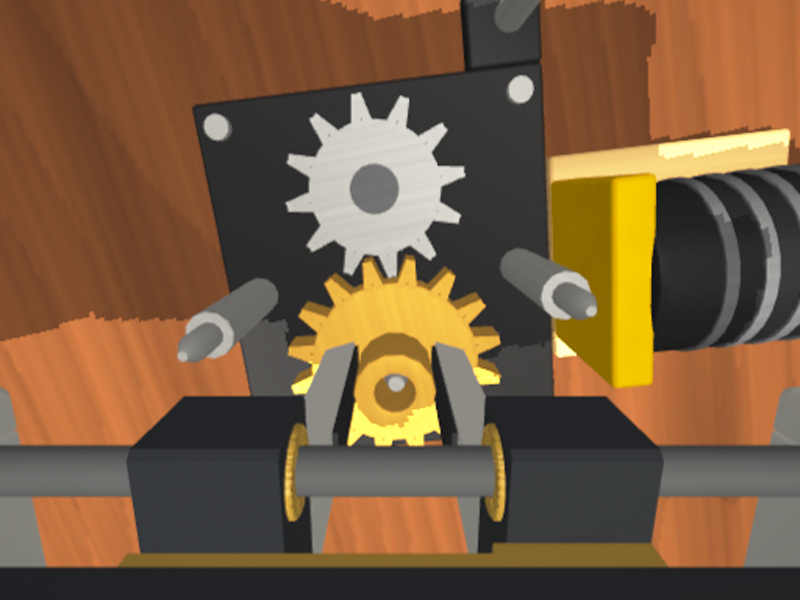

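{"api": "jog_arm", "payload": {"series": [0, 0, 0, 0, 0, 0, 0.2, 0, 0, 0, 0, 0, 0, 0.2, 0, 0, 0, 0, 0, 0, 0.2, 0, 0, 0, 0, 0, 0, 0.2, 0, 0, 0, 0, 0, 0.02, 0.2, 0, 0, 0, 0, 0, 0.05, 0.2, 0, 0, 0, 0, 0, 0.11, 0.2, 0, 0, 0, 0, 0, 0.17, 0.2, 0, 0, 0, 0, 0, 0.17, 0.2]}}

```text
clock: 10.98
eef_pos: [571.4, 0.7, 232.1]
eef_rot: [1.734, 1.563, -0.065]
wrist_force: [0.1, 0.9, -1.1]
finger_gap: 56.5
```

Run:
```python
from h import *
s,c=wrist("w5")
print(s["clock"],s["eef_pos"],s["wrist_force"],s["finger_gap"])
```

```text
10.975 [571.42418316   0.72034258 232.09538954] [ 0.13832219  0.89785394 -1.08268845] 56.50406379454653
```

View pics/w5.png

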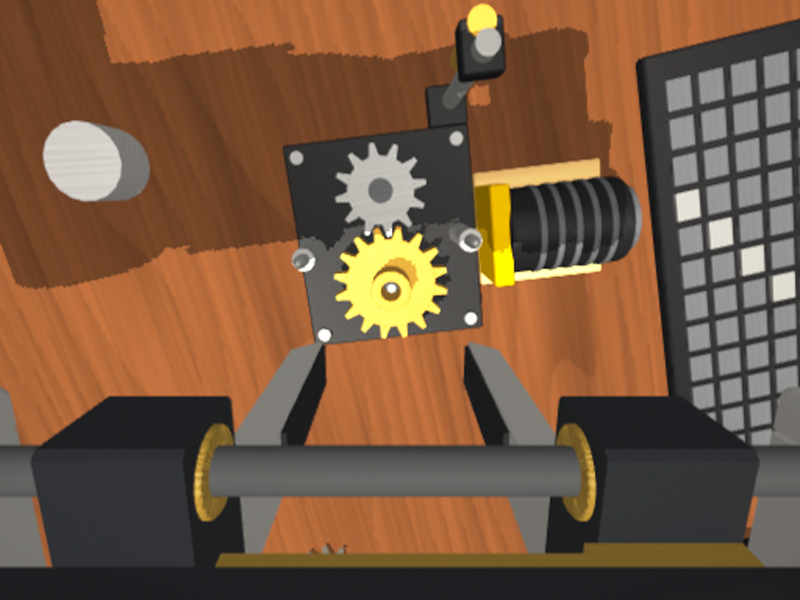

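Run:
```python
from h import *
c=load("w5"); img=c["color"]
hsv=cv2.cvtColor(img,cv2.COLOR_BGR2HSV)
z=c["range_z"]
V,U=np.mgrid[0:384,0:512]
P=np.stack([(U-c["cx"])/c["fx"]*z,(V-c["cy"])/c["fy"]*z,z],-1)@c["pose"][:3,:3].T+c["pose"][:3,3]
m=cv2.inRange(hsv,(17,120,60),(35,255,255)); m[:140]=0;m[220:]=0;m[:,:210]=0;m[:,290:]=0
d=np.hypot(P[...,0]-570.3,P[...,1]-.5)
s=(m>0)&(d>20)&(d<33); print("disc z",np.median(P[s][:,2]),P[s][:,2].std(),s.sum())
A=np.c_[P[s][:,:2]-[570.3,.5],np.ones(s.sum())]; print("tilt",np.linalg.lstsq(A,P[s][:,2],rcond=None)[0])
s=(d>9)&(d<14)&(P[...,2]>50); print("hub z",np.median(P[s][:,2]),s.sum())
dp=np.hypot(P[...,0]-578.1,P[...,1]-69.9); s=(dp<20)&(dp>12)&(P[...,2]>0);print("pinion z",np.median(P[s][:,2]))
cv2.imwrite("pics/z5.png",cv2.resize(img[80:220,170:330],(800,600),interpolation=cv2.INTER_CUBIC))
```

```text
disc z 36.71063434449252 0.7610179736073928 1412
tilt [-5.34257251e-04 -1.09087205e-03  3.67234190e+01]
hub z 64.4878639424189 304
pinion z 36.68914066729516
```

View pics/z5.png

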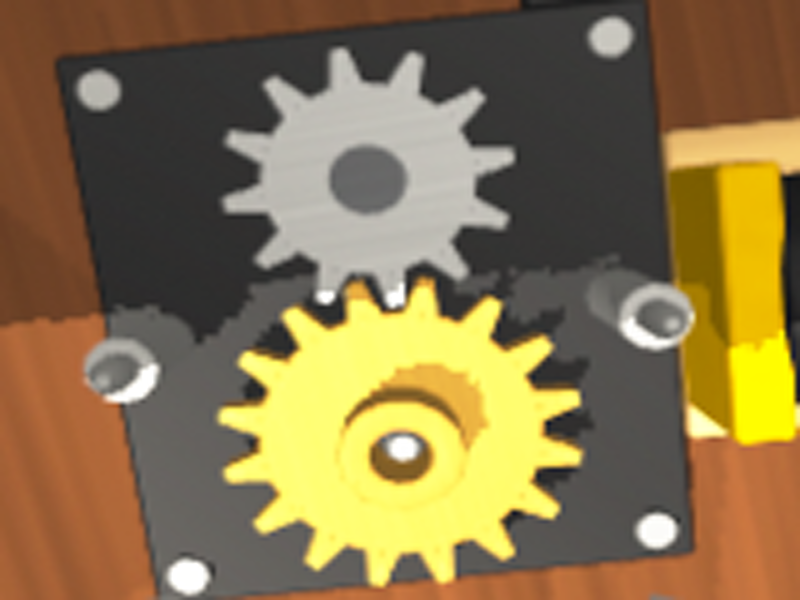

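Run:
```python
from h import *
c=load("w5")
f=lambda x,y,z:onz(c,170+x/5-.5,80+y*140/600-.5,z)[:2]
L,Rr=f(121,372,72),f(655,316,72); d=Rr-L
print(L,Rr,np.hypot(*d),np.degrees(np.arctan2(d[1],d[0])),(L+Rr)/2)
```

```text
[515.73900677  36.0541594 ] [630.98273183  23.6170231 ] 115.91289196413575 -6.159538048417256 [573.3608693   29.83559125]
```

{"api": "jog_arm", "payload": {"series": [0, 0, -0.1, 0.003, 0.03, 0, 0.5, 0, 0, -0.25, 0.01, 0.09, 0, 0.5, 0, 0, -0.4, 0.015, 0.15, 0, 0.5, 0, 0, -0.55, 0.02, 0.2, 0, 0.5, 0, 0, -0.7, 0.03, 0.25, -0.02, 0.5, 0, 0, -0.792, 0.033, 0.295, -0.05, 0.5, 0, 0, -0.792, 0.033, 0.295, -0.06, 0.5, 0, 0, -0.792, 0.033, 0.295, -0.06, 0.5, 0, 0, -0.792, 0.033, 0.295, -0.06, 0.5]}}

```text
clock: 12.15
eef_pos: [603.4, 294.8, 168.1]
eef_rot: [2.887, 1.57, 0.295]
wrist_force: [-1.1, -0.8, 0.0]
finger_gap: 70.0
```

Run:
```python
from h import *
s,c=wrist("w6")
print(s["clock"],s["joints"],s["finger_gap"]);print(np.round(toolT(s),3))
```

```text
12.15 [ 3.99894778e-01  6.17962809e-01  1.19556047e+00 -1.02015444e-04
  1.32713017e+00  1.42167000e+00] 69.98921151800545
[[ 1.00000e-03  5.22000e-01 -8.53000e-01  6.03414e+02]
 [ 0.00000e+00 -8.53000e-01 -5.22000e-01  2.94752e+02]
 [-1.00000e+00  0.00000e+00 -1.00000e-03  1.68056e+02]
 [ 0.00000e+00  0.00000e+00  0.00000e+00  1.00000e+00]]
```

View pics/w6.png

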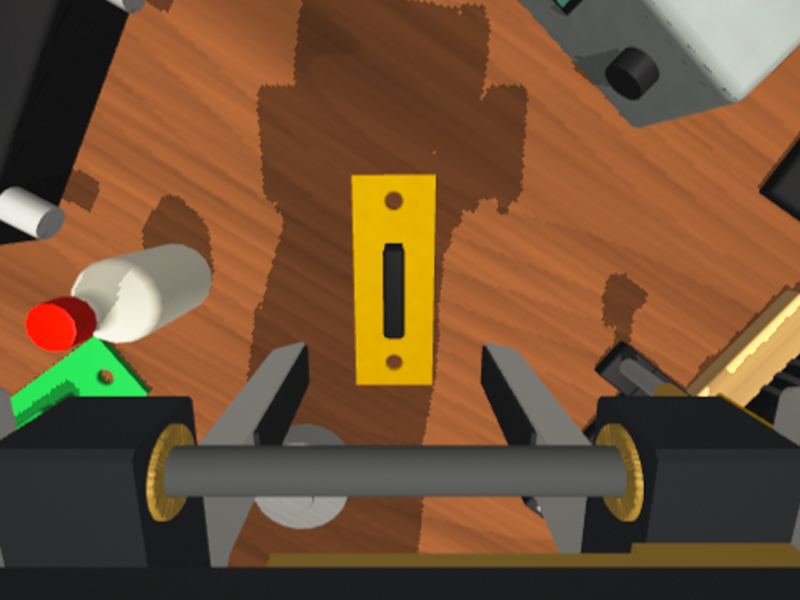

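```bash
cat > guard.py <<'E'
from h import *
def guard(c,z,box,hmin=20,hmax=200):
    hsv=cv2.cvtColor(c["color"],cv2.COLOR_BGR2HSV)
    m=cv2.inRange(hsv,(20,150,80),(35,255,255)); b=np.zeros_like(m); b[box[0]:box[1],box[2]:box[3]]=255; m&=b
    cs,h=cv2.findContours(m,cv2.RETR_CCOMP,cv2.CHAIN_APPROX_NONE)
    o=max(range(len(cs)),key=lambda i:cv2.contourArea(cs[i]))
    rect=cv2.minAreaRect(np.array([onz(c,u,v,z)[:2] for u,v in cs[o][:,0]],np.float32))
    H=[]
    for i in range(len(cs)):
        if h[0,i,3]==o and cv2.contourArea(cs[i])>15:
            q=np.array([onz(c,u,v,z)[:2] for u,v in cs[i][:,0]]); H.append((cv2.contourArea(cs[i]),q.mean(0)))
    return rect,H
E
python3 - <<'E'
from guard import *
c=load("w6")
r,H=guard(c,6,(90,260,200,300)); print(r)
for h in H: print(h)
h=[x[1] for x in H if x[0]<120]; d=h[0]-h[1]; print(np.hypot(*d),np.degrees(np.arctan2(d[1],d[0])),(h[0]+h[1])/2)
hs=onz(c,394*.64,(244+338)/2*.64,38); print("bar",hs, onz(c,384*.64,290*.64,38),onz(c,404*.64,290*.64,38))
E
```

```text
((605.882568359375, 296.8052978515625), (150.4644317626953, 56.67534637451172), 31.631568908691406)
(70.0, array([557.64246437, 267.46383369]))
(816.5, array([602.39242348, 295.17689514]))
(111.5, array([655.90120485, 327.40307111]))
115.097750909964 -148.61621154423744 [606.77183461 297.4334524 ]
bar [608.54023468 297.8661268   38.        ] [605.7641824  303.64750023  38.        ] [612.428879  292.7660168  38.       ]
```

{"api": "jog_arm", "payload": {"series": [0, 0, 0, 0.003, 0.0025, -0.03, 0.5, 0, 0, 0, 0.003, 0.0025, -0.08, 0.3, 0, 0, 0, 0.003, 0.0025, -0.11, 0.1, 0, 0, 0, 0.003, 0.0025, -0.13, 0, 0, 0, 0, 0.003, 0.0025, -0.136, -0.1, 0, 0, 0, 0.003, 0.0025, -0.136, -0.3, 0, 0, 0, 0.003, 0.0025, -0.136, -1, 0, 0, 0, 0.003, 0.0025, -0.136, -1, 0, 0, 0, 0.003, 0.0025, -0.136, -1, 0, 0, 0, 0.003, 0.0025, -0.136, -1, 0, 0, 0, 0.003, 0.0025, -0.136, -1], "squeeze": 35}}

```text
clock: 13.58
eef_pos: [606.4, 298.3, 32.1]
eef_rot: [2.873, 1.57, 0.282]
wrist_force: [-0.9, -2.3, 5.9]
finger_gap: 13.7
```

{"api": "jog_arm", "payload": {"series": [0, 0, 0, 0, 0, 0.02, -1, 0, 0, 0, 0, 0, 0.06, -1, 0, 0, 0, 0, 0, 0.11, -1, 0, 0, 0, 0, 0, 0.17, -1, 0, 0, -0.05, 0, -0.01, 0.2, -1, 0, 0, -0.18, -0.005, -0.06, 0.2, -1, 0, 0, -0.31, -0.01, -0.11, 0.2, -1, 0, 0, -0.44, -0.02, -0.16, 0.2, -1, 0, 0, -0.57, -0.03, -0.21, 0.2, -1, 0, 0, -0.66, -0.033, -0.25, 0.2, -1, 0, 0, -0.66, -0.033, -0.268, 0.2, -1, 0, 0, -0.66, -0.033, -0.268, 0.2, -1, 0, 0, -0.66, -0.033, -0.268, 0.2, -1]}}

```text
clock: 15.2
eef_pos: [573.1, 31.5, 231.3]
eef_rot: [-1.308, 1.57, 1.726]
wrist_force: [0.4, 1.0, -2.8]
finger_gap: 13.9
```

Run:
```python
from h import *
s,c=wrist("w7")
print(s["clock"],s["joints"],s["finger_gap"],s["wrist_force"],s["moment"]);print(np.round(toolT(s),3))
```

```text
15.2 [-9.02628533e-03  3.48300895e-01  1.44108450e+00  3.31892065e-04
  1.35226086e+00  1.66989727e+00] 13.860965469317762 [ 0.3711512   1.03798563 -2.84246429] [0.04716308 0.04577277 0.01307057]
[[-0.00000e+00 -1.08000e-01 -9.94000e-01  5.73056e+02]
 [ 0.00000e+00 -9.94000e-01  1.08000e-01  3.15100e+01]
 [-1.00000e+00 -0.00000e+00  0.00000e+00  2.31325e+02]
 [ 0.00000e+00  0.00000e+00  0.00000e+00  1.00000e+00]]
```

View pics/w7.png

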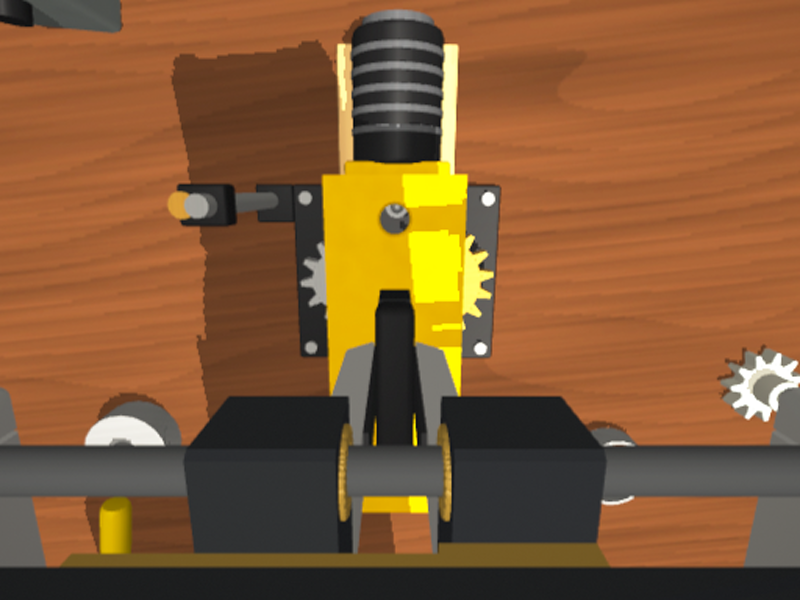

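Run:
```python
from guard import *
c=load("w7")
img=c["color"]
cv2.imwrite("pics/z7.png",cv2.resize(img[100:260,190:320],(650,600),interpolation=cv2.INTER_CUBIC))
z=c["range_z"];V,U=np.mgrid[0:384,0:512]
P=np.stack([(U-c["cx"])/c["fx"]*z,(V-c["cy"])/c["fy"]*z,z],-1)@c["pose"][:3,:3].T+c["pose"][:3,3]
s=(P[...,2]>190)&(P[...,2]<215)&(V<175)&(U>205)&(U<300); print(np.median(P[s][:,2]),s.sum())
A=np.c_[P[s][:,:2]-[600,30],np.ones(s.sum())]; print("tilt",np.linalg.lstsq(A,P[s][:,2],rcond=None)[0])
m=np.uint8(s)*255
for row in (120,130,150,160,170,200,215):
    ss=((P[row,:,2]>185)&(P[row,:,2]<215)); k=np.where(ss[200:305])[0]+200; k=k
    a,b=onz(c,k.min()-.5,row,205.2),onz(c,k.max()+.5,row,205.2); print(row,k.min(),k.max(),a[:2],b[:2],np.hypot(*(a-b)[:2]),((a+b)/2)[:2])
for col in(215,230,245,260,290):
    k=np.where(s[:,col])[0]; print(col,k.min(),onz(c,col,k.min()-.5,205.2)[:2])
```

```text
205.87281057779668 5413
tilt [-2.24784577e-03  2.50087766e-04  2.05933205e+02]
120 207 297 [645.21888842  51.44538332] [639.27855319  -3.58142252] 55.346516987118044 [642.24872081  23.9319804 ]
130 207 298 [639.33186122  52.30025714] [633.27845055  -3.76677   ] 56.392865806760334 [636.30515589  24.26674357]
150 208 297 [627.21003844  53.43176211] [621.19245675  -2.28871412] 56.04447127663063 [624.2012476   25.57152399]
160 208 297 [621.03704719  54.32312122] [614.97041134  -1.84399183] 56.493793104015886 [618.00372926  26.2395647 ]
170 208 296 [614.7642819   55.22888738] [608.71575571  -0.76287672] 56.3175134064782 [611.74001881  27.23300533]
200 210 295 [595.18321136  56.74687495] [589.19081047   1.29824694] 55.771491075928736 [592.18701092  29.02256094]
215 210 295 [585.09370489  58.18729304] [579.02459319   2.04123118] 56.47312971591752 [582.05914904  30.11426211]
215 112 [649.60032123  45.62354521]
230 112 [648.62775209  36.61342205]
245 112 [647.65514217  27.60292116]
260 112 [646.68249148  18.5920425 ]
290 112 [6.44737068e+02 5.69151804e-01]
```

View pics/z7.png

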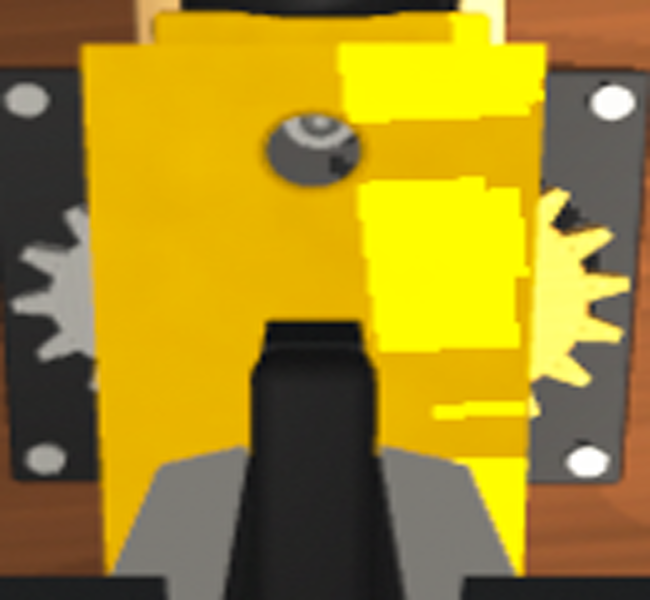

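Run:
```python
from guard import *
c=load("w7")
f=lambda x,y,z:onz(c,190+x/5-.5,100+y*160/600-.5,z)[:2]
print("pin",f(320,123,91.5)," shoulder",f(318,118,72),"hole",f(314,150,205.2))
```

```text
pin [630.91578778  23.73407709]  shoulder [631.64652348  23.99348821] hole [630.61687158  25.00599688]
```

{"api": "jog_arm", "payload": {"series": [0, 0, -0.003, 0.0005, -0.0013, -0.03, -1, 0, 0, -0.003, 0.0005, -0.0013, -0.06, -1, 0, 0, -0.003, 0.0005, -0.0013, -0.08, -1, 0, 0, -0.003, 0.0005, -0.0013, -0.095, -1, 0, 0, -0.003, 0.0005, -0.0013, -0.1, -1, 0, 0, -0.003, 0.0005, -0.0013, -0.1, -1, 0, 0, -0.003, 0.0005, -0.0013, -0.1, -1]}}

```text
clock: 16.12
eef_pos: [573.8, 29.1, 132.0]
eef_rot: [-3.012, 1.57, 0.016]
wrist_force: [0.4, 0.1, -2.3]
finger_gap: 13.4
```

Run:
```python
from h import *
s,c=wrist("w8")
print(s["clock"],s["finger_gap"],s["wrist_force"],s["moment"]);print(np.round(toolT(s),3))
img=c["color"]; cv2.imwrite("pics/z8.png",cv2.resize(img[100:260,190:320],(650,600),interpolation=cv2.INTER_CUBIC))
d=manip=None
from cell import manip
c2=manip.camera("scene"); cv2.imwrite("pics/sc8.png",cv2.resize(c2["color"][180:260,220:340],(800,533),interpolation=cv2.INTER_CUBIC)); np.savez("sc8.npz",**c2)
```

```text
16.125 13.390465220388272 [ 0.41787464  0.07013213 -2.27801984] [0.02305541 0.0253932  0.02674684]
[[ 1.00000e-03 -1.13000e-01 -9.94000e-01  5.73819e+02]
 [ 0.00000e+00 -9.94000e-01  1.13000e-01  2.90650e+01]
 [-1.00000e+00 -0.00000e+00 -1.00000e-03  1.32025e+02]
 [ 0.00000e+00  0.00000e+00  0.00000e+00  1.00000e+00]]
```

View pics/z8.png

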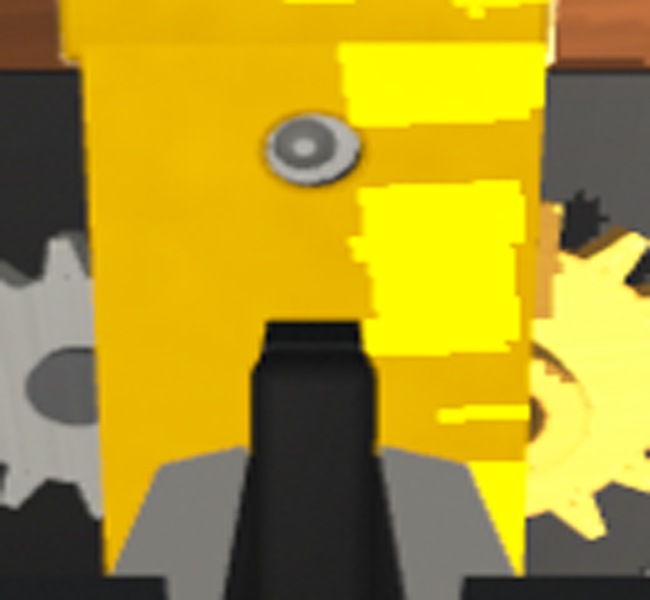

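View pics/sc8.png

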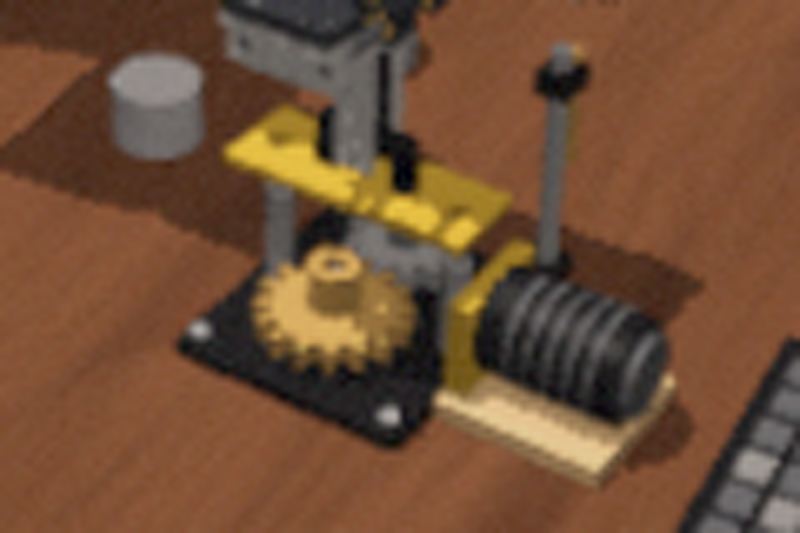

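Run:
```python
from guard import *
c=load("w8")
f=lambda x,y,z:onz(c,190+x/5-.5,100+y*160/600-.5,z)[:2]
print("pin",f(303,146,91.5)," shoulder",f(313,152,72),"hole",f(313,150,105.9))
z=c["range_z"];V,U=np.mgrid[0:384,0:512]
P=np.stack([(U-c["cx"])/c["fx"]*z,(V-c["cy"])/c["fy"]*z,z],-1)@c["pose"][:3,:3].T+c["pose"][:3,3]
Q=[]
for row in range(116,215,4):
    ss=((P[row,:,2]>100)&(P[row,:,2]<113)); k=np.where(ss[200:305])[0]+200
    a,b=onz(c,k.min()-.5,row,105.9),onz(c,k.max()+.5,row,105.9); Q.append(np.r_[((a+b)/2)[:2],np.hypot(*(a-b)[:2])])
Q=np.array(Q);k=abs(Q[:,2]-56)<1.2; print(k.sum()); p=np.polyfit(Q[k,0],Q[k,1],1); print(np.degrees(np.arctan(p[0])),np.polyval(p,[573.4,631]))
```

```text
pin [631.42666317  23.72824211]  shoulder [629.10864474  22.65365512] hole [631.39149977  22.39326578]
25
-6.449990367511183 [28.73155572 22.21978743]
```

{"api": "jog_arm", "payload": {"series": [0, 0, 0.002, 0, 0.0013, 0, -1, 0, 0, 0.002, 0, 0.0013, -0.003, -1, 0, 0, 0.002, 0, 0.0013, -0.006, -1, 0, 0, 0.002, 0, 0.0013, -0.006, -1]}}

```text
clock: 16.73
eef_pos: [573.3, 30.3, 124.9]
eef_rot: [0.087, 1.57, 3.117]
wrist_force: [-1.0, -1.0, -2.5]
finger_gap: 13.9
```

Run:
```python
from h import *
s,c=wrist("w9")
print(s["clock"],s["eef_pos"],s["wrist_force"],s["moment"])
img=c["color"]; cv2.imwrite("pics/z9.png",cv2.resize(img[100:180,210:290],(800,600),interpolation=cv2.INTER_CUBIC))
```

```text
16.725 [573.30410861  30.2810534  124.8724713 ] [-1.03089404 -1.00687177 -2.45948412] [ 0.00273403 -0.01571598 -0.02253589]
```

View pics/z9.png

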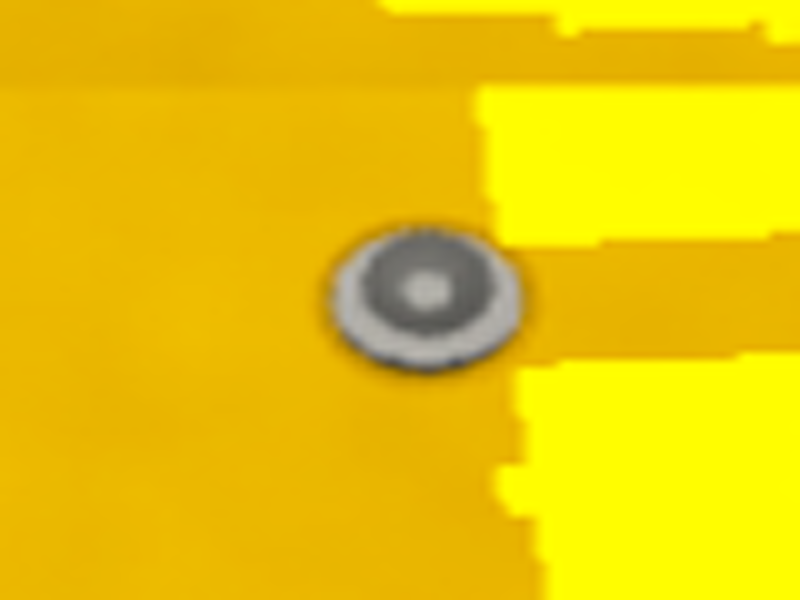

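{"api": "jog_arm", "payload": {"series": [0, 0, 0, 0.0005, 0, -0.001, -1, 0, 0, 0, 0.0005, 0, -0.003, -1, 0, 0, 0, 0.0005, 0, -0.005, -1, 0, 0, 0, 0.0005, 0, -0.007, -1, 0, 0, 0, 0.0005, 0, -0.009, -1, 0, 0, 0, 0.0005, 0, -0.009, -1]}}

```text
clock: 17.52
eef_pos: [573.9, 30.3, 116.1]
eef_rot: [0.155, 1.57, -3.097]
wrist_force: [0.6, -0.0, -2.9]
finger_gap: 13.5
```

Underside is near 84 with no resistance, so both holes are on the pins. I'll continue.

{"api": "jog_arm", "payload": {"series": [0, 0, 0, 0, 0, -0.002, -1, 0, 0, 0, 0, 0, -0.004, -1, 0, 0, 0, 0, 0, -0.006, -1, 0, 0, 0, 0, 0, -0.008, -1, 0, 0, 0, 0, 0, -0.01, -1, 0, 0, 0, 0, 0, -0.01, -1]}}

```text
clock: 18.27
eef_pos: [573.9, 30.3, 106.1]
eef_rot: [0.164, 1.571, -3.089]
wrist_force: [-0.5, -0.0, -2.3]
finger_gap: 14.0
```

{"api": "jog_arm", "payload": {"series": [0, 0, 0, 0, 0, -0.0005, -1, 0, 0, 0, 0, 0, -0.001, -1, 0, 0, 0, 0, 0, -0.0015, -1, 0, 0, 0, 0, 0, -0.002, -1, 0, 0, 0, 0, 0, -0.002, -1]}}

```text
clock: 18.9
eef_pos: [574.0, 30.3, 104.2]
eef_rot: [0.036, 1.571, 3.066]
wrist_force: [-0.1, 0.4, -1.2]
finger_gap: 13.3
```

{"api": "jog_arm", "payload": {"series": [0, 0, 0, 0, 0, -0.0004, -1, 0, 0, 0, 0, 0, -0.0006, -1, 0, 0, 0, 0, 0, -0.0006, -1]}}

```text
clock: 19.27
eef_pos: [574.0, 30.3, 104.0]
eef_rot: [-2.827, 1.571, 0.203]
wrist_force: [-4.2, 1.4, 5.9]
finger_gap: 14.1
```

Run:
```python
from h import *
s,c=wrist("w10")
print(s["clock"],s["eef_pos"],s["wrist_force"],s["moment"])
```

```text
19.275 [574.02081953  30.31671037 104.01981068] [-4.21902507  1.38001604  5.88734706] [ 0.01299973  0.64020123 -0.03885837]
```

View pics/w10.png

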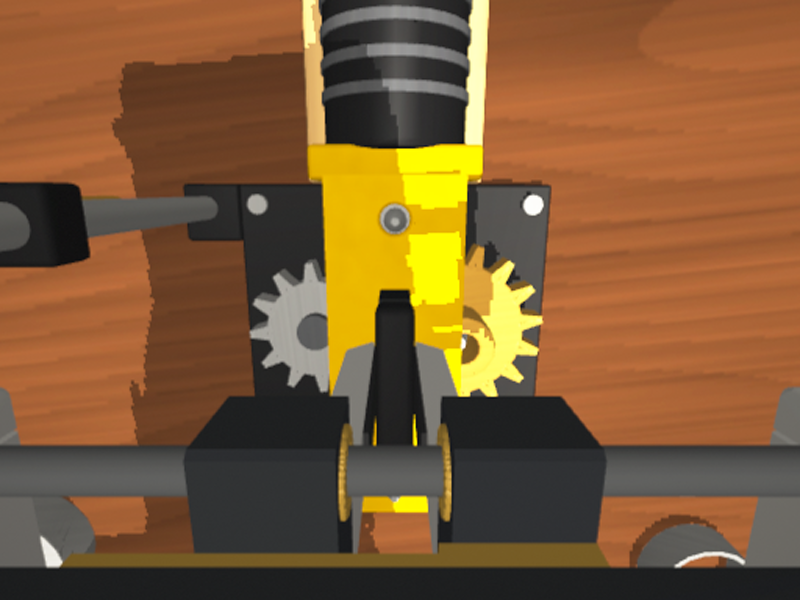

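{"api": "jog_arm", "payload": {"series": [0, 0, 0, 0, 0, 0, -0.2, 0, 0, 0, 0, 0, 0, -0.2, 0, 0, 0, 0, 0, 0, -0.2, 0, 0, 0, 0, 0, 0, -0.2, 0, 0, 0, 0, 0, 0.01, -0.2, 0, 0, 0, 0, 0, 0.03, -0.2, 0, 0, 0, 0, 0, 0.07, -0.2, 0, 0, 0, 0, 0, 0.12, -0.2, 0, 0, 0, -0.03, 0, 0.16, -0.2, 0, 0, 0, -0.06, 0, 0.16, -0.2, 0, 0, 0, -0.06, 0, 0.16, -0.2]}}

```text
clock: 20.7
eef_pos: [513.1, 30.4, 265.2]
eef_rot: [-3.026, 1.569, 0.004]
wrist_force: [0.6, 0.4, 0.3]
finger_gap: 38.0
```

Run:
```python
from h import *
from cell import manip
s,c=wrist("w11")
print(s["clock"],s["eef_pos"],s["wrist_force"],s["finger_gap"])
c2=manip.camera("scene"); cv2.imwrite("pics/sc11.png",cv2.resize(c2["color"][170:260,220:340],(800,600),interpolation=cv2.INTER_CUBIC))
z=c["range_z"];V,U=np.mgrid[0:384,0:512]
P=np.stack([(U-c["cx"])/c["fx"]*z,(V-c["cy"])/c["fy"]*z,z],-1)@c["pose"][:3,:3].T+c["pose"][:3,3]
a=np.radians(-6.3); ex=np.array([np.cos(a),np.sin(a)]);ey=np.array([-ex[1],ex[0]])
q=P[...,:2]-[573.4,30.2]; X=q@ex;Y=q@ey
k=(abs(X)<72)&(abs(Y)<26)&(P[...,2]>60)&(P[...,2]<90)&(abs(Y)>11); print("guard top z",np.median(P[k][:,2]),k.sum(),X[k].min(),X[k].max())
k&=(z>0); A=np.c_[X[k],Y[k],np.ones(k.sum())]; print(np.linalg.lstsq(A,P[k][:,2],rcond=None)[0])
for lo,hi in((-70,-40),(-40,0),(0,40),(40,70)):
    kk=k&(X>lo)&(X<hi); print(lo,hi,kk.sum(),np.median(P[kk][:,2]) if kk.any() else None)
```

```text
20.7 [513.13690898  30.35555865 265.17414307] [0.64941226 0.39435015 0.26749162] 38.023289328857864
guard top z 78.65472179882101 3433 -71.69801567919126 71.93357385377044
[ 2.46466407e-05 -1.37244901e-03  7.86604501e+01]
-70 -40 650 78.66617989307002
-40 0 910 78.65294556531117
0 40 1007 78.63732148324374
40 70 762 78.68654635591565
```

View pics/w11.png

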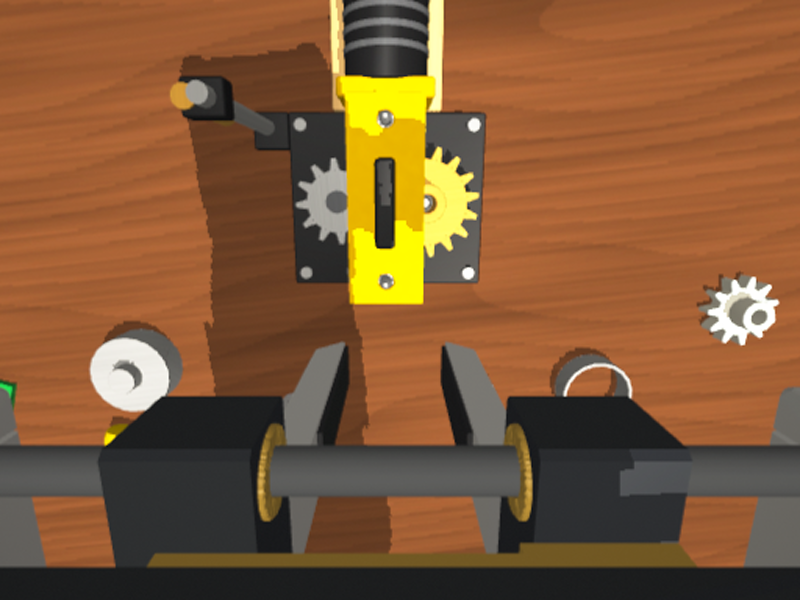

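View pics/sc11.png

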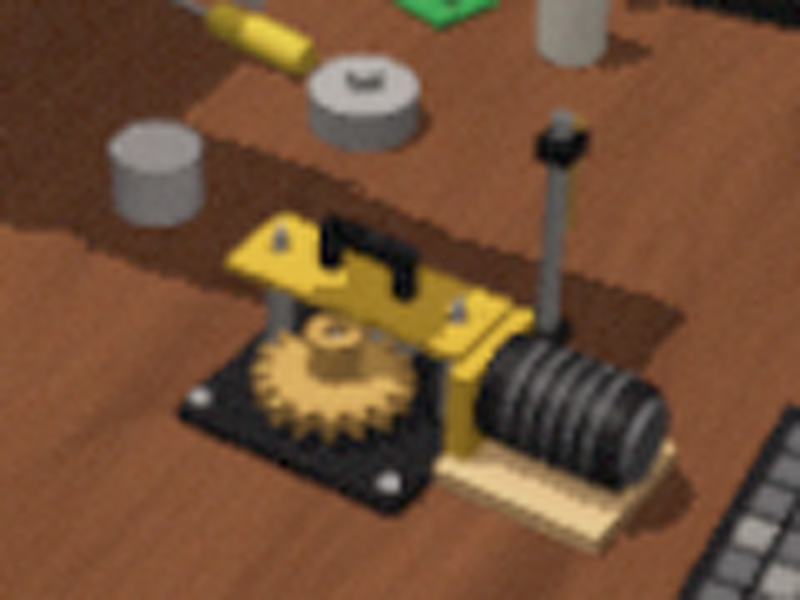

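Run:
```python
from h import *
c=load("w11");z=c["range_z"];V,U=np.mgrid[0:384,0:512]
P=np.stack([(U-c["cx"])/c["fx"]*z,(V-c["cy"])/c["fy"]*z,z],-1)@c["pose"][:3,:3].T+c["pose"][:3,3]
d=np.hypot(P[...,0]-570.3,P[...,1]-.5); k=(d>18)&(d<33)&(P[...,1]<-4)&(P[...,2]<60); print(np.median(P[k][:,2]))
from cell import manip
print(manip.sign_off(), manip.read_state()["clock"])
```

```text
36.677298271321945
the job is handed in; nothing more can be done
the job is handed in; nothing more can be done
```

The brass gear is on the stud, meshed with the pinion and fully home. The yellow guard hangs flat on both pins, handle up, and the job is handed in at about 21 s on the clock.

- **Gear:** I turned it to the measured tooth angle and lowered it. It met no tooth resistance at 36 mm, so it only needed a light rock of about 1° for the last millimetre. In the final depth check its toothed face read 36.7 mm. Before the guard went on, the pinion's face had read the same height (nominal 36; the depth readings run about 0.7 mm high) and the gear showed no tilt.
- **Guard:** The first look just above the pins showed the holes 1.3 mm off, so I corrected that, then moved 0.5 mm more along x before lowering. It met the shoulders with about 8 N. After release its top read 78.65 mm end to end (nominal 78), with no measurable tilt and both pin tips showing through the holes.
- **Other checks:** The highest force I read was about 6 N, and the gripper was open and clear of everything at hand-in. I touched nothing else. The last pictures show nothing disturbed near the drive, but I did not measure the bystanders' positions again. No check failed.

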